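Lock the coffee grinder's lid

ROBOT

A 6-joint arm with a two-finger parallel gripper is mounted at the origin on a cart in front of the work surface, level with it; the furniture and walls round the work are solid. World frame = base frame: x ahead of the robot, y to its left, z up, the work surface at z = 0. Lengths are in mm, angles in rad, forces in N, time in s.
With the tool pointing down it reaches from about 350 to 875 mm from the base axis. Payload 4.2 kg.
Tool frame: the origin (TCP) lies midway between the tips of the shut fingers; the grasp point (between the pads) lies 19 mm behind it (pinch_z is the distance from the TCP to the grasp point, in mm); z points along the fingers, y is the line along which they close (so a half turn about z gives the same grasp; the last joint's range is limited). The gripper opens to 85 mm and grips with 20 to 120 N. Pads are 22 mm wide; open, the fingers measure 114 mm over their backs; the gripper's body (76 mm by 85 mm) begins 54 mm behind the grasp point. The pads swing forward as they close: fully open they stand 13 mm farther back than shut.
Start: joints at [-0.928, 0.385, 0.008, 0, -1.194, -0.259], TCP at [234.043, -579.502, 199.412] pointing down, gripper open.
Joint ranges: [-3.14, 3.14], [-1.21, 2.06], [-1.07, 1.41], [-3.16, 2.05], [-2.99, -0.16], [-3.1, 3.1]. Speed limits (rad/s): [2.79, 2.79, 3.14, 3.14, 3.14, 3.14].

INTERFACE

Orientations are given as a rotation vector (axis times angle).
In Python, from cell import * gives the robot as it stands. The module is installed in compiled form; this text tells all that it offers.
- The arm moves only by the tool send_rows, never from a script. Its argument "targets" is text: rows parted by semicolons, each of 4 numbers parted by spaces: the shift along the tool's x, y, z scaled (see below), then the turn about the tool's z scaled (see below). A call has 1 to 12 rows; each row shifts and turns the commanded pose from where the row before left it, along the tool's axes as they then stand; what a row does not reach is not made up. The controller multiplies each number of a shift by 0.03 m and each number of a turn by 360 degrees. A row lasts 1/8 s, in which the tool goes at most 62.5 mm and 10.7 degrees, less where a joint would pass 70% of its speed; a pose out of reach is approached as far as the arm can. A call with a number of a shift or a turn outside -1 to 1 is refused whole. A call with a gripper value outside its range is refused whole. "claw" is the gripper's target within -1 to 1 (fully open at 1, half-way at 0, shut at -1), set as the call begins (left out, the last holds). The fingers move at their own pace and stop on an object; "grip_force" is the grip in N (left out, the last holds). Time passes only in rows, so rows that do not move let the fingers close. It gives the time, the measured TCP pose, the force, the opening and the grip force at its end, in the units of the state.
- sense(): the state, without advancing time (a new reading comes with each control period).
- grab_frame(name): name is "scene" or "top" or "wrist"; returns (picture, depth): 400x640x3 uint8, blue, green, red; 400x640 float32, mm along the optical axis (not along the pixel's ray), 0 where there is no reading.
- camera_params(name): a dict with "fx", "fy", "cx", "cy" (pixels), "xyz" and "orientation" of the camera in the world. Camera axes: x right, y down, z forward; pixel columns grow to the right and rows downward; lengths in mm; the calibration is good to about 2 mm. A picture is of the moment at which its call begins: read the wrist's pose just before it. camera_params takes no time and is no camera call; for the wrist camera it gives the pose at the moment of the call.
- sign_off(): hands the job in; it is judged then, once.
Trained networks look in the newest picture that a camera, given by its name, has taken for a name from the list of things; names that differ only in an ending like _2 or _b are one class to them, and where a whole thing is asked for, a point or a joint stands for the part that bears it (a point fixed in the world has none). Each returns a list of dicts, best first, with "p" (0 to 1); they miss things now and then, are a little off and sometimes report something else, mostly with a low value. They report only what shows in the picture. A call takes as long as a camera call. They do not tell look-alikes from the thing itself.
- look_for(label, camera): "position" ([x, y, z] in mm, in world coordinates, good to about 4 mm: the middle of the surface that is visible of it).
- outline_of(label, camera): "pixels" (400x640 bool, what is visible of it).
The state is a dict: "clock": time; "joints": joint angles; "joint_vel": joint speeds; "joint_torque": joint torques, N m; "tool_pos": TCP position; "ee_rot": TCP orientation; "ft_force": force on the tool from outside, world axes, zero at the start; "wrist_torque": the same for the moment, N m; "gripper_width": opening from 0.0 (shut) to 1.0 (fully open); "gripper_force": force on a finger pad.
Only numpy, scipy, OpenCV 4.12 (cv2) and the standard library are available. Lean on these libraries where they do the work, as an engineer would, in place of code of your own. Each camera call takes 0.05 s, during which the arm holds its last target. There are 200 camera calls.

TASK

The coffee grinder will not run because its lid is only sitting on top of the collar. Turn the lid until its two lugs drop into the two slots of the collar, press it down against the seal and twist it clockwise (seen from above) about a quarter turn until it locks under the rim with its wing in line with the two black bars on the rim, then let go. Leave the other things on the worktop where they are.

Things in the scene. Friction and masses are not known exactly. Their poses are not given: they have to be found in the camera images.
- grinder: Electric coffee grinder, fixed: round aluminium drum 122 mm wide, black foot, 136 mm high with the steel bayonet collar on top. Origin: centre of its underside; z up; x runs from the black pulse paddle (front) to the vents (back). Collar: lip 8 mm thick, outer radius 54 mm, hole radius 39 mm, cut by two opposite slots about 20 mm wide. The locked wing lies along this x axis.
- slot_a (a point): Middle of one slot in the lip, at the height of the rim's top, 44 mm from the grinder's axis, 80 degrees counter-clockwise (from above) from mark_a; small black dots flank it. A lug drops in when within about 4 degrees. From the slot a channel runs clockwise under the lip, 80 degrees to the catch, end stop 5 degrees beyond; counter-clockwise is walled off.
- slot_b (a point): Middle of the opposite slot, just like slot_a.
- mark_a (a point): Raised black bar on the rim at the back (+x of the grinder), 44 mm from the axis, at the height of the rim's top (136 mm). The wing points to both bars when locked.
- mark_b (a point): The like bar on the rim at the front (-x of the grinder).
- seat (a point): On the grinder's axis, 120 mm above its underside: top of the unpressed rubber seal ring. The ring is sprung: gives from 3 N, 1.2 N per mm, at most 8 mm. Heights of the lid's underside from here: +10 mm lugs on the rim; 0 lugs in the slots; -4 mm or lower to turn in the channel (-6 is good); -1 mm sprung up into the catches (5 degrees play each way); -4 mm if let go short of them.
- lid: Black round lid, 0.12 kg, loose on the collar. Origin: centre of its underside; z up. Plug 72 mm wide (3 mm play in the collar), deck 26 mm above the origin. Upright flat-sided wing grip on the deck, along x, 62 mm long, 16 thick, 25 high. Two lugs in line with the wing at +x and -x, 12 mm wide, 6 to 12 mm above the origin, out to 46 mm from the axis. Half a turn makes no difference.
- wing_top (a point): Middle of the wing's top edge, 51 mm above the lid's underside. Fingertips can stand on the deck on both sides of the wing, to press the lid and to turn it by the wing.
- espresso_cup: Small white striped cup, 63 x 90 x 49 mm, beside the grinder; origin at the centre of its underside. Not to be disturbed.
- coffee_scoop: Steel coffee scoop, 47 x 136 x 24 mm, on the worktop. Not to be disturbed.
- spice_0: Small spice jar with a white cap, 44 mm wide, 101 mm high. Not to be disturbed.
- capsule_0: Coffee capsule, 37 mm wide, 22 mm high, on the worktop. Not to be disturbed.
- capsule_2: Another coffee capsule, 37 mm wide, 22 mm high, beside the grinder. Not to be disturbed.
Mind the look-alikes: they are no part of the job. Leave any yellow look-alike of the lid alone.

How it is judged (in metres and radians):
On the way:
1. the lid's lugs have gone down through the slots and the lid is pressed on the seal (z of lid in the frame of seat below -0.003 m and horizontal distance between lid and seat below 0.006 m), for 0.1 s.
At the end, for the whole second after the job is handed in: The lid is locked and at rest: its wing points to the black bars within 8 degrees, it is centred in the collar within 5 mm and level, and it has sprung back up into the catches (underside from 3 mm below to 1 mm above the free seal), held under the lip (horizontal distance between lid and seat below 0.005 m and z of lid in the frame of seat between -0.003 and 0.001 m and angle between the x axis of lid and the x axis of grinder, either way round below 0.14 rad and angle between lid's own z axis and vertical below 0.06 rad and linear speed of lid below 0.02 m/s and angular speed of lid below 0.2 rad/s); the robot touches nothing.
It fails at once if a bystander is shoved more than 30 mm (distance of any of espresso_cup, coffee_scoop, spice_0, capsule_0, capsule_2 from where it was at the start of the episode above 0.03 m).
It also fails if it takes over 54 s, if anything falls off the work surface, if the arm or the gripper's body presses on something with over 40 N, if the wrist force passes 120 N, or if a joint passes its speed limit or range.

## Working session

There is one attempt and no reset: what is moved stays moved. The work goes in short steps, Python scripts to look and compute and a tool call to move; the robot and the scene stay as the last step left them, time stands still between calls to the robot, and variables do not carry over. Pictures are saved under pics/ and viewed, at most 10 in all, crops included, and the job is handed in when it is done.

Besides the shell and the picture viewer there is one more tool, called by a JSON object that holds its "name" and its "arguments". send_rows: Moves the arm, as the interface text tells. Its arguments: {"type":"object","properties":{"targets":{"type":"string"},"claw":{"type":"number"},"grip_force":{"type":"number"}},"required":["targets"]}

```bash
mkdir -p pics; cat > h.py <<'E'
from cell import *
import numpy as np, cv2
from scipy.spatial.transform import Rotation as R
def pts(cam,depth,c):
    v,u=np.mgrid[0:400,0:640]
    p=np.stack([(u-c['cx'])/c['fx']*depth,(v-c['cy'])/c['fy']*depth,depth],-1)
    o=np.array(c['orientation'],float)
    M=R.from_rotvec(o).as_matrix() if o.size==3 else (o if o.shape==(3,3) else R.from_quat(o).as_matrix())
    return p@M.T+np.array(c['xyz'])
E
python3 - <<'E'
from h import *
s=sense();print(s)
for cam in ["top","scene"]:
    c=camera_params(cam);print(c)
    im,d=grab_frame(cam);cv2.imwrite(f"pics/{cam}0.png",im)
    np.savez(f"{cam}0.npz",im=im,d=d)
    for l in ["grinder","lid","wing_top","mark_a","slot_a","espresso_cup","spice_0","capsule_0","coffee_scoop"]:
        print(l,[(np.round(x['position']),round(x['p'],2)) for x in look_for(l,cam)][:4])
E
```

```text
{'clock': 0.0, 'joints': array([-9.28366429e-01,  3.85585376e-01,  6.62733993e-03, -5.01821605e-04,
       -1.19396432e+00, -2.58588119e-01]), 'joint_vel': array([-2.80669229e-04,  7.50986178e-04,  5.92451010e-05, -1.06371435e-03,
        8.20885563e-05, -3.17820457e-04]), 'joint_torque': array([ 1.13143960e-03, -3.92290413e+01,  1.88405871e+01,  4.18619290e+00,
       -4.59891802e-03,  3.94524392e-06]), 'tool_pos': array([ 233.82481083, -578.92087984,  198.30441393]), 'ee_rot': array([ 0.59886039, -3.08346907, -0.00332483]), 'ft_force': array([ 1.1292183 , -0.13672881, -0.83638173]), 'wrist_torque': array([ 0.01282908, -0.00578134,  0.01047007]), 'gripper_force': 0.0, 'gripper_width': 1.001621710189664}
{'fx': 480.06994588411726, 'fy': 480.06994588411726, 'cx': 321.0796084972954, 'cy': 197.88371430418178, 'xyz': array([ 273.7919669 ,   71.92904004, 1395.83360085]), 'orientation': array([-2.11867891,  2.13836952, -0.18869608])}
grinder [(array([449., 135., 132.]), 0.18)]
lid [(array([ 404., -340.,   25.]), 0.84), (array([469., 144., 160.]), 0.82), (array([444., -10.,  26.]), 0.66)]
w
[... 511 characters left out ...]
1292, 'cx': 321.9708962996204, 'cy': 205.70777966480352, 'xyz': array([ -96.45390107,  771.68711374, 1079.25227941]), 'orientation': array([-0.94620009,  2.54133734, -1.01589396])}
grinder [(array([439., 188.,  90.]), 0.55)]
lid [(array([ 396., -331.,   24.]), 0.72), (array([462., 155., 153.]), 0.65)]
wing_top [(array([438.,  -2.,  29.]), 0.8), (array([ 400., -332.,   27.]), 0.8), (array([474., 261.,  14.]), 0.74), (array([437., 184.,  89.]), 0.72)]
mark_a [(array([440., 182.,  86.]), 0.74)]
slot_a [(array([437., 182.,  89.]), 0.98)]
espresso_cup [(array([440., 312.,  34.]), 0.57)]
spice_0 [(array([ 504., -191.,   67.]), 0.68)]
capsule_0 [(array([ 376., -217.,   13.]), 0.51)]
coffee_scoop []
```

```bash
python3 - <<'E'
from h import *
a=cv2.imread("pics/top0.png");b=cv2.imread("pics/scene0.png")
c=camera_params("top");M=R.from_rotvec(c['orientation']).as_matrix()
q=M.T@(np.array([460,145,150])-c['xyz']);u,v=q[0]/q[2]*c['fx']+c['cx'],q[1]/q[2]*c['fy']+c['cy'];print(u,v)
u,v=int(u),int(v)
cr=cv2.resize(a[max(v-50,0):v+50,u-60:u+60],None,fx=4,fy=4,interpolation=2)
cv2.imwrite("pics/c0.png",np.vstack([np.hstack([cv2.resize(a,(400,250)),cv2.resize(b,(400,250))]),np.pad(cv2.resize(cr,(400,333)),((0,0),(0,400),(0,0)))]))
E
```

```text
293.1269137672625 211.9844967847517
```

View pics/c0.png

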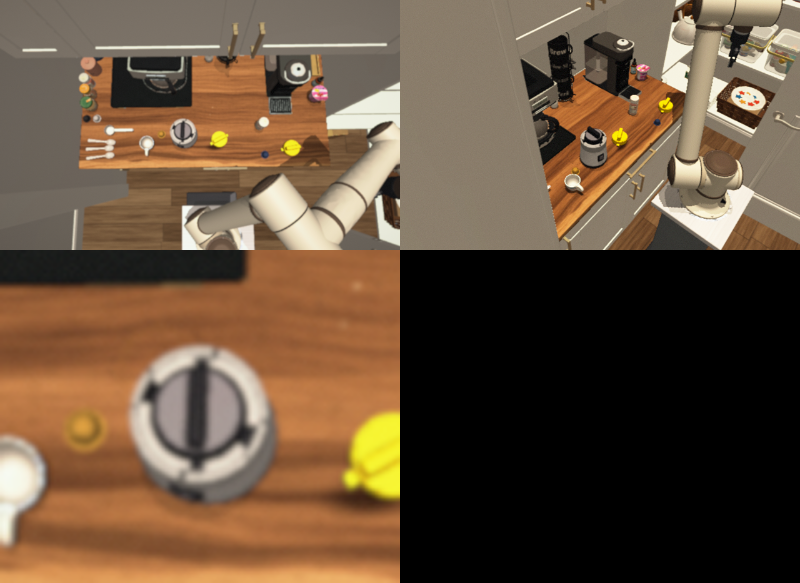

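The top view shows the black lid on the grinder (crop centre at about pixel 200,410), with its wing roughly along world x. The yellow look-alikes are to its right. I'll move above the grinder.

{"name": "send_rows", "arguments": {"targets": "0 0 -1 0;0 0 -1 0;0 0 -1 0;0 0 -1 0;-0.8 0.98 0 0;-0.8 0.98 0 0;-0.8 0.98 0 0;-0.8 0.98 0 0;-0.8 0.98 0 0;-0.8 0.98 0 0;-0.8 0.98 0 0;-0.8 0.98 0 0", "claw": 1}}

```text
clock: 2.5
tool_pos: [324.1, -288.4, 319.6]
ee_rot: [-0.599, 3.083, -0.001]
ft_force: [0.5, 0.5, 1.3]
gripper_width: 1.002
gripper_force: 0.0
```

{"name": "send_rows", "arguments": {"targets": "-0.8 0.98 0 0;-0.8 0.98 0 0;-0.8 0.98 0 0;-0.8 0.98 0 0;-0.8 0.98 0 0;-0.8 0.98 0 0;-0.8 0.98 0 0;-0.8 0.98 0 0;-0.8 0.98 0 0;-0.8 0.98 0 0;-0.8 0.98 0 0;-0.8 0.98 0 0"}}

```text
clock: 4.0
tool_pos: [459.1, 146.7, 319.6]
ee_rot: [-0.599, 3.083, 0.0]
ft_force: [0.3, -0.1, 0.6]
gripper_width: 1.003
gripper_force: 0.0
```

```bash
python3 - <<'E'
from h import *
s=sense();print(s['clock'],s['tool_pos'],s['ee_rot'],s['joints'],s['ft_force'])
cam="wrist";c=camera_params(cam);print(c)
im,d=grab_frame(cam);cv2.imwrite("pics/w1.png",im);np.savez("w1.npz",im=im,d=d,xyz=c['xyz'],o=c['orientation'])
for l in ["grinder","lid","wing_top","mark_a","slot_a"]:
    print(l,[(np.round(x['position']),round(x['p'],2)) for x in look_for(l,cam)][:4])
P=pts(cam,d,c);z=P[...,2]
m=(d>0)&(z>150)&(z<220)&(np.hypot(P[...,0]-462,P[...,1]-145)<60);print(m.sum(),np.percentile(z[m],[5,25,50,75,95]) if m.any() else '')
E
```

```text
4.0 [459.11663824 146.67711496 319.64989941] [-5.99455064e-01  3.08331992e+00  2.88375818e-04] [ 6.47227855e-01  6.98372133e-02 -1.08645086e-01  7.39221362e-05
 -1.39174778e+00 -1.83399090e+00] [ 0.34588399 -0.12530152  0.64181015]
{'fx': 290.7834065489965, 'fy': 290.7834065489965, 'cx': 323.9697752885201, 'cy': 202.2375000108807, 'xyz': array([392.07646613, 119.26309605, 493.60644046]), 'orientation': array([1.65394581, 2.45371814, 0.35752514])}
grinder [(array([448., 137., 136.]), 0.95), (array([477., 251.,  16.]), 0.44)]
lid [(array([443., -11.,  31.]), 0.85), (array([463., 146., 155.]), 0.68), (array([ 417., -320.,   24.]), 0.61)]
wing_top [(array([ 419., -318.,   27.]), 0.85), (array([461., 143., 153.]), 0.76), (array([449.,  -8.,  25.]), 0.71), (array([448., 134., 140.]), 0.58)]
mark_a [(array([446., 133., 138.]), 0.58)]
slot_a [(array([447., 137., 135.]), 0.68)]
2796 [154.40217974 155.38635708 156.12589355 178.1119431  180.87874309]
```

View pics/w1.png

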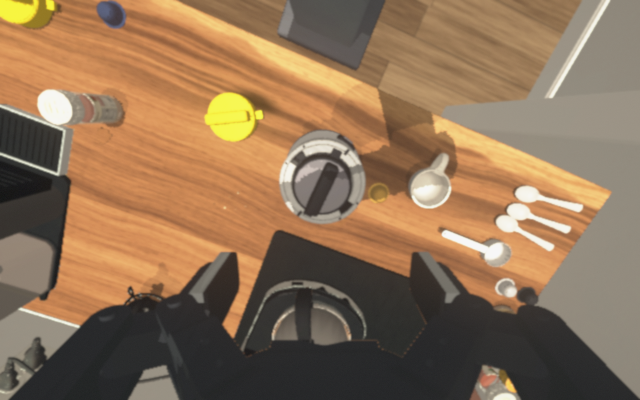

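The wrist picture shows the grinder at pixel (322,178), wing pointing about (332,170) to (312,212). I'll rectify it to the rim plane to read the angles.

```bash
cat >> h.py <<'E'
def plane(im,c,ctr,z,half=70,sc=4):
    M=R.from_rotvec(c['orientation']).as_matrix()
    n=2*half*sc
    r,q=np.mgrid[0:n,0:n]
    # image up=+x world, left=+y
    W=np.stack([ctr[0]+half-r/sc,ctr[1]+half-q/sc,np.full((n,n),float(z))],-1)
    k=(W-c['xyz'])@M
    return cv2.remap(im,(k[...,0]/k[...,2]*c['fx']+c['cx']).astype(np.float32),(k[...,1]/k[...,2]*c['fy']+c['cy']).astype(np.float32),cv2.INTER_CUBIC)
def circ(p):
    A=np.c_[2*p,np.ones(len(p))];x=np.linalg.lstsq(A,(p**2).sum(1),rcond=None)[0]
    return x[:2],np.sqrt(x[2]+x[:2]@x[:2])
E
python3 - <<'E'
from h import *
f=np.load("w1.npz");c=camera_params("wrist");c['xyz']=f['xyz'];c['orientation']=f['o']
P=pts("wrist",f['d'],c);z=P[...,2];near=np.hypot(P[...,0]-460,P[...,1]-145)<75
for lo,hi in [(128,142),(145,165),(172,190)]:
    m=near&(z>lo)&(z<hi);p=P[m][:,:2]
    print(lo,m.sum(),p.mean(0),np.median(z[m]),p.min(0),p.max(0))
    if lo==172:
        (cc,sz,an)=cv2.minAreaRect(p.astype(np.float32));print("wing rect",cc,sz,an)
        w,v=np.linalg.eigh(np.cov(p.T));print("wing yaw",np.degrees(np.arctan2(v[1,1],v[0,1])))
    else:
        h=cv2.convexHull(p.astype(np.float32))[:,0];print(circ(h),cv2.minEnclosingCircle(h))
a=plane(f['im'],c,(460,145),136);b=plane(f['im'],c,(460,145),180)
for k in (a,b):
    cv2.circle(k,(280,280),2,(0,0,255),-1)
cv2.imwrite("pics/r1.png",cv2.resize(np.hstack([a,b]),(800,400)))
E
```

```text
128 2580 [463.85860966 146.20285642] 135.3818110506557 [414.58619877  92.76505617] [523.93632398 201.45667074]
(array([469.06878877, 147.20171689]), np.float64(54.33137331998561)) ((469.2475280761719, 147.3951873779297), 54.77177429199219)
145 2009 [465.42816876 145.14162219] 155.69586767446737 [432.49523343 110.57395887] [502.85250563 182.55043461]
(array([468.28650626, 146.46437836]), np.float64(35.86657523979821)) ((468.3728942871094, 146.5572967529297), 36.2677116394043)
172 784 [466.75021277 146.06899935] 180.09422385514432 [437.34239249 137.19393777] [498.93027975 155.27199442]
wing rect (468.1976318359375, 146.40875244140625) (16.428421020507812, 61.71937561035156) 87.4295425415039
wing yaw 177.31260358387098
```

View pics/r1.png

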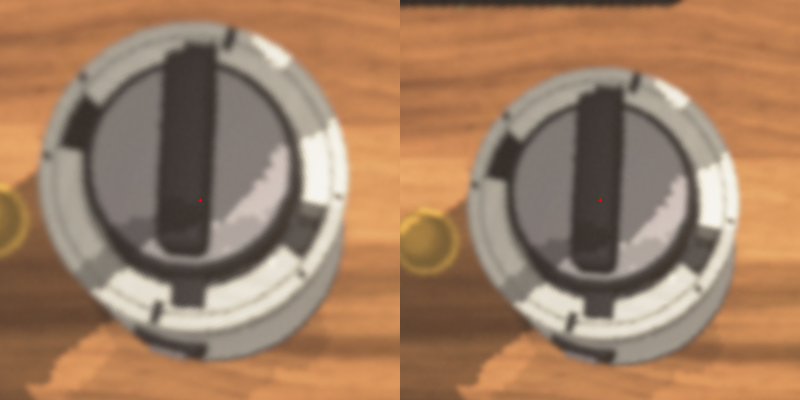

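{"name": "send_rows", "arguments": {"targets": "0 0 0 0.0229;0 0 0 0.0229;0 0 0 0.0229;-0.32 0 0.5 0;0 0 0.9 0;0 0 0.9 0;0 0 0.9 0;0 0 0 0", "claw": 0}}

```text
clock: 5.3
tool_pos: [467.2, 143.5, 220.8]
ee_rot: [-0.074, -3.136, 0.005]
ft_force: [-0.0, -0.1, 0.3]
gripper_width: 0.502
gripper_force: 0.0
```

```bash
python3 - <<'E'
from h import *
s=sense();print(s)
cam="wrist";c=camera_params(cam)
im,d=grab_frame(cam);P=pts(cam,d,c);z=P[...,2];near=np.hypot(P[...,0]-468,P[...,1]-147)<75
for lo,hi in [(130,142),(150,162),(174,186)]:
    m=near&(z>lo)&(z<hi);p=P[m][:,:2];h=cv2.convexHull(p.astype(np.float32))[:,0]
    print(lo,m.sum(),np.median(z[m]),cv2.minEnclosingCircle(h),cv2.minAreaRect(h))
a=plane(im,c,(469,147),136);b=plane(im,c,(469,147),180)
cv2.circle(a,(280,280),3,(0,0,255),-1);cv2.circle(b,(280,280),3,(0,0,255),-1)
cv2.imwrite("pics/r2.png",np.vstack([cv2.resize(np.hstack([a,b]),(640,320)),cv2.resize(im,(440,275))[:, :].copy() if 0 else np.hstack([cv2.resize(im,(440,275)),np.zeros((275,200,3),np.uint8)])]))
E
```

```text
{'clock': 5.3, 'joints': array([ 6.30736850e-01,  1.38187456e-01, -2.75774981e-01, -6.37980710e-04,
       -1.16283669e+00, -2.24829473e+00]), 'joint_vel': array([ 0.0031427 , -0.02780152,  0.07142484,  0.02895175, -0.01771402,
       -0.01160164]), 'joint_torque': array([ 2.39314634e-02, -2.53877789e+01,  1.78619152e+01,  3.91417354e+00,
        8.71985103e-02,  1.03710231e-02]), 'tool_pos': array([467.20775708, 143.54275924, 220.76270677]), 'ee_rot': array([-0.07372599, -3.13560245,  0.00500005]), 'ft_force': array([-0.04054444, -0.14609022,  0.29515435]), 'wrist_torque': array([ 0.02098222,  0.0042929 , -0.03966165]), 'gripper_force': 0.0, 'gripper_width': 0.5022704129756074}
130 4409 135.36548937443712 ((469.0402526855469, 147.16770935058594), 54.72219467163086) ((468.9629821777344, 147.24642944335938), (108.99888610839844, 108.30284881591797), 6.7002129554748535)
150 3761 155.64343608305583 ((468.2360534667969, 146.45864868164062), 36.08721923828125) ((467.4617919921875, 146.62973022460938), (71.32459259033203, 70.3481216430664), 87.23906707763672)
174 1516 180.14717424417222 ((467.952392578125, 147.43959045410156), 31.009309768676758) ((467.8553771972656, 146.64944458007812), (16.38503074645996, 61.758934020996094), 86.89710235595703)
```

View pics/r2.png

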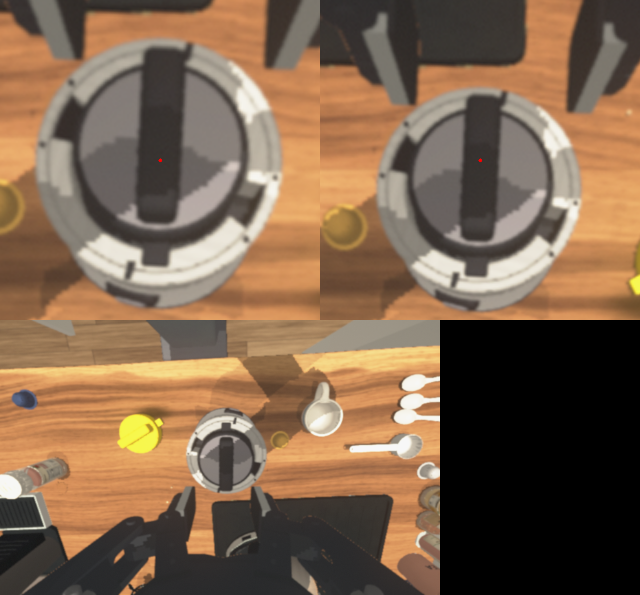

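The collar centre is (469,147), the marks are at yaw −15° and the slots at 65°. The wing is at −2.9°, and its middle is (468,146.7). I'll go down in two steps.

{"name": "send_rows", "arguments": {"targets": "-0.03 0.1 0.5 0;0 0 0.6 0;0 0 0.6 0;0 0 0 0;0 0 0 0"}}

```text
clock: 5.98
tool_pos: [470.2, 148.3, 173.2]
ee_rot: [0.074, 3.139, 0.001]
ft_force: [0.3, -0.5, 0.3]
gripper_width: 0.498
gripper_force: 0.0
```

{"name": "send_rows", "arguments": {"targets": "0.05 -0.04 0.25 0;0 0 0.25 0;0 0 0 0;0 0 0 0"}}

```text
clock: 6.48
tool_pos: [468.1, 146.9, 157.5]
ee_rot: [0.075, 3.141, -0.0]
ft_force: [0.6, -0.7, 0.1]
gripper_width: 0.502
gripper_force: 0.0
```

{"name": "send_rows", "arguments": {"targets": "0 0 0 0;0 0 0 0;0 0 0 0;0 0 0 0;0 0 0 0;0 0 0 0", "claw": -1, "grip_force": 70}}

```text
clock: 7.22
tool_pos: [468.0, 146.8, 157.4]
ee_rot: [-0.075, -3.141, 0.0]
ft_force: [-0.2, -0.2, 0.1]
gripper_width: 0.0
gripper_force: 0.0
```

```bash
python3 - <<'E'
from h import *
c=camera_params("wrist");im,d=grab_frame("wrist");s=sense();print(s['gripper_width'],s['gripper_force'],s['tool_pos'])
it,dt=grab_frame("top");isc,_=grab_frame("scene")
P=pts("wrist",d,c);z=P[...,2];near=np.hypot(P[...,0]-468,P[...,1]-147)<75
for lo,hi in [(130,142),(150,162),(174,186)]:
    m=near&(z>lo)&(z<hi);print(lo,m.sum())
cs=camera_params("scene");M=R.from_rotvec(cs['orientation']).as_matrix();q=M.T@(np.array([468,147,150])-cs['xyz']);u,v=int(q[0]/q[2]*cs['fx']+cs['cx']),int(q[1]/q[2]*cs['fy']+cs['cy'])
cr=cv2.resize(isc[v-60:v+60,u-60:u+60],(300,300))
cv2.imwrite("pics/w3.png",np.hstack([cv2.resize(im,(480,300)),cr]))
E
```

```text
-0.002098977397099814 0.0 [468.03737261 146.8218555  157.40167246]
130 6479
150 5598
174 1342
```

View pics/w3.png

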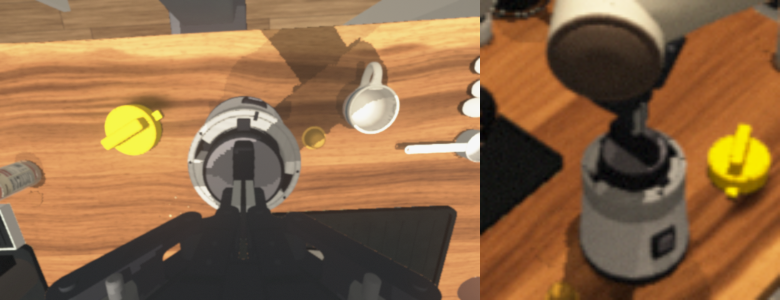

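```bash
python3 - <<'E'
from h import *
c=camera_params("wrist");im,d=grab_frame("wrist")
P=pts("wrist",d,c);z=P[...,2];near=np.hypot(P[...,0]-468,P[...,1]-147)<75
for lo,hi in [(130,142),(152,160),(177,184)]:
    m=near&(z>lo)&(z<hi);p=P[m][:,:2];h=cv2.convexHull(p.astype(np.float32))[:,0]
    print(lo,m.sum(),np.median(z[m]),cv2.minEnclosingCircle(h),cv2.minAreaRect(h),p.min(0),p.max(0))
cv2.imwrite("pics/w4.png",cv2.resize(im[160:320,220:420],(800,600),interpolation=2))
zz=np.clip((z-120)*2,0,255).astype(np.uint8)
print(np.round(z[200:300:6,300:350:6]))
E
```

```text
130 6461 135.3662909652922 ((469.1878967285156, 147.46783447265625), 54.834632873535156) ((464.80438232421875, 147.82933044433594), (108.7752914428711, 100.780517578125), 85.57425689697266) [414.46784421  92.88653196] [517.28355972 201.69735475]
152 5540 155.64337262397726 ((468.31585693359375, 146.4698944091797), 36.24428176879883) ((464.4634094238281, 146.59088134765625), (71.88895416259766, 64.56026458740234), 88.4273452758789) [432.27235525 110.5731035 ] [497.30132226 182.29266811]
177 1273 180.11726631335608 ((453.07275390625, 148.45602416992188), 16.61138916015625) ((452.5587463378906, 147.4928741455078), (15.87728214263916, 31.30837059020996), 86.47372436523438) [436.78327956 138.92764259] [468.65637245 155.7026354 ]
[[157. 156. 180. 180. 179. 181. 179. 156. 156.]
 [156. 156. 180. 180. 179. 181. 179. 156. 156.]
 [156. 156. 180. 179. 181. 181. 179. 156. 156.]
 [155. 156. 180. 181. 180. 180. 180. 155. 155.]
 [155. 154. 179. 180. 181. 181. 180. 156. 156.]
 [155. 157. 180. 180. 180. 180. 180. 157. 156.]
 [155. 156. 179. 180. 181. 180. 179. 155. 155.]
 [157. 156. 195. 195. 195. 195. 195. 155. 155.]
 [155. 155. 202. 203. 201. 201. 202. 156. 155.]
 [201. 200. 209. 210. 208. 209. 209. 200. 201.]
 [207. 207. 214. 215. 214. 214. 214. 207. 207.]
 [213. 213. 220. 219. 219. 220. 219. 213. 212.]
 [217. 218. 225. 224. 223. 226. 225. 218. 219.]
 [233. 233. 231. 226. 227. 227. 230. 234. 234.]
 [235. 236. 234. 235. 226. 236. 236. 236. 236.]
 [239. 239. 239. 235. 227. 238. 239. 240. 239.]
 [242. 243. 243. 235. 226. 238. 243. 243. 242.]]
```

View pics/w4.png

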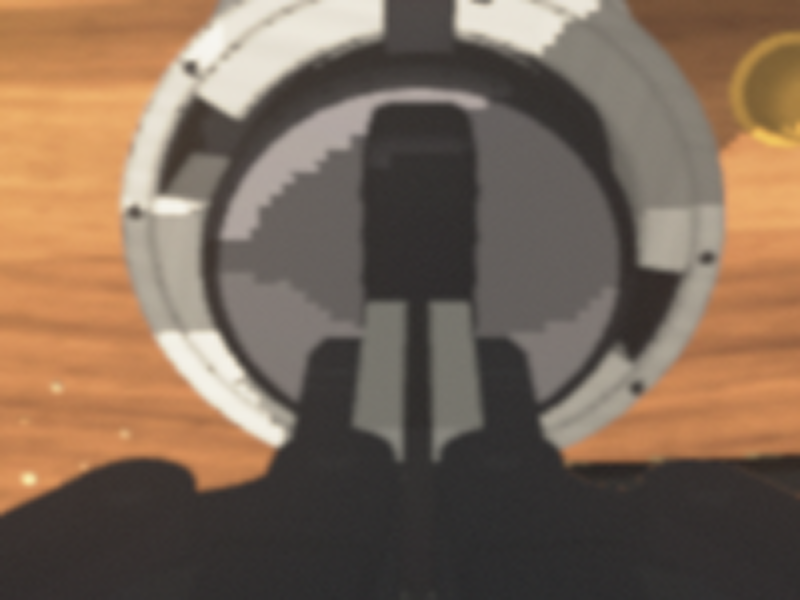

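```bash
python3 - <<'E'
from h import *
s=sense();c=camera_params("wrist");im,d=grab_frame("wrist")
P=pts("wrist",d,c);print(s['tool_pos'],c['xyz'],R.from_rotvec(c['orientation']).as_matrix().round(3).tolist())
for r in range(234,276,4): print(r,[tuple(np.round(P[r,k]).astype(int)) for k in (298,312,316,324,328,338)],im[r,316],im[r,324],im[r,330])
E
```

```text
[468.01768161 146.81912728 157.41680938] [395.86207242 150.16417386 331.40796124] [[0.047, 0.958, 0.284], [0.999, -0.045, -0.014], [-0.0, 0.285, -0.959]]
234 [(np.int64(469), np.int64(130), np.int64(155)), (np.int64(459), np.int64(140), np.int64(181)), (np.int64(459), np.int64(143), np.int64(181)), (np.int64(459), np.int64(147), np.int64(181)), (np.int64(459), np.int64(149), np.int64(180)), (np.int64(461), np.int64(155), np.int64(176))] [47 48 50] [46 47 49] [45 44 47]
238 [(np.int64(472), np.int64(130), np.int64(155)), (np.int64(461), np.int64(140), np.int64(180)), (np.int64(461), np.int64(143), np.int64(181)), (np.int64(461), np.int64(147), np.int64(181)), (np.int64(461), np.int64(149), np.int64(181)), (np.int64(473), np.int64(156), np.int64(155))] [47 48 50] [45 45 48] [47 47 50]
242 [(np.int64(475), np.int64(129), np.int64(155)), (np.int64(457), np.int64(141), np.int64(194)), (np.int64(458), np.int64(143), np.int64(194)), (np.int64(457), np.int64(147), np.int64(196)), (np.int64(457), np.int64(149), np.int64(195)), (np.int64(475), np.int64(156), np.int64(156))] [109 117 119] [45 4
[... 1927 characters left out ...]
64(219))] [110 118 120] [43 46 48] [109 117 119]
270 [(np.int64(462), np.int64(135), np.int64(215)), (np.int64(457), np.int64(142), np.int64(223)), (np.int64(457), np.int64(144), np.int64(223)), (np.int64(458), np.int64(147), np.int64(223)), (np.int64(458), np.int64(149), np.int64(223)), (np.int64(458), np.int64(153), np.int64(223))] [109 117 119] [43 45 47] [108 117 118]
274 [(np.int64(461), np.int64(136), np.int64(219)), (np.int64(457), np.int64(142), np.int64(227)), (np.int64(457), np.int64(144), np.int64(226)), (np.int64(458), np.int64(147), np.int64(226)), (np.int64(458), np.int64(149), np.int64(226)), (np.int64(458), np.int64(153), np.int64(226))] [118 126 129] [47 48 51] [118 126 129]
```

The fingers shut just above the wing: their tips measure z≈191 while the state reports 157, about 34 mm apart. I'll reopen and go 33 mm lower, watching the force.

{"name": "send_rows", "arguments": {"targets": "0 0 0 0;0 0 0 0;0 0 0 0;0 0 0 0;0 0 0.3 0;0 0 0.3 0;0 0 0.2 0;0 0 0 0;0 0 0 0", "claw": -0.2}}

```text
clock: 8.6
tool_pos: [468.2, 146.9, 133.5]
ee_rot: [0.075, 3.14, 0.0]
ft_force: [0.4, 0.3, 0.0]
gripper_width: 0.406
gripper_force: 0.0
```

{"name": "send_rows", "arguments": {"targets": "0 0 0.15 0;0 0 0.15 0;0 0 0 0;0 0 0 0"}}

```text
clock: 9.1
tool_pos: [468.1, 146.8, 124.4]
ee_rot: [0.075, 3.141, -0.0]
ft_force: [-0.9, 0.2, 0.4]
gripper_width: 0.398
gripper_force: 0.0
```

{"name": "send_rows", "arguments": {"targets": "0 0 0 0;0 0 0 0;0 0 0 0;0 0 0 0;0 0 0 0;0 0 0 0", "claw": -1, "grip_force": 70}}

```text
clock: 9.85
tool_pos: [468.3, 147.0, 124.7]
ee_rot: [0.075, 3.14, 0.001]
ft_force: [-1.0, 0.5, 3.9]
gripper_width: 0.169
gripper_force: 70.3
```

```bash
python3 - <<'E'
from h import *
s=sense();c=camera_params("wrist");im,d=grab_frame("wrist")
P=pts("wrist",d,c);z=P[...,2];print(s['tool_pos'],s['gripper_width'],s['gripper_force'],s['ft_force'],s['wrist_torque'])
m=(z>177)&(z<184)&(np.hypot(P[...,0]-468,P[...,1]-147)<40);p=P[m];print(m.sum(),p.min(0),p.max(0))
cv2.imwrite("pics/w5.png",cv2.resize(im[130:330,200:440],(600,500),interpolation=2))
E
```

```text
[468.30322527 147.00109146 124.74643299] 0.1694941540384635 70.30906677246094 [-0.96317834  0.51837497  3.87257613] [ 0.15373345  0.16334638 -0.04668722]
4287 [437.20010191 126.10260766 177.0225416 ] [499.02379711 167.84577275 183.99337833]
```

View pics/w5.png

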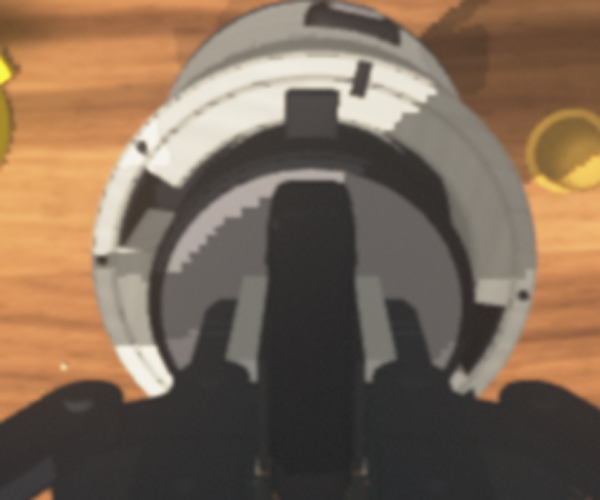

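The fingers hold the wing (14 mm opening, 70 N). Now I'll turn it 68° counter-clockwise.

{"name": "send_rows", "arguments": {"targets": "0 0 -0.03 0;0 0 0 -0.0236;0 0 0 -0.0236;0 0 0 -0.0236;0 0 0 -0.0236;0 0 0 -0.0236;0 0 0 -0.0236;0 0 0 -0.0236;0 0 0 -0.0236;0 0 0 0;0 0 0 0;0 0 0 0"}}

```text
clock: 11.4
tool_pos: [467.8, 146.7, 125.1]
ee_rot: [1.691, -2.647, -0.0]
ft_force: [0.5, 0.4, -0.9]
gripper_width: 0.166
gripper_force: 69.9
```

```bash
python3 - <<'E'
from h import *
s=sense();c=camera_params("wrist");im,d=grab_frame("wrist")
P=pts("wrist",d,c);z=P[...,2];print(s['tool_pos'],s['gripper_width'],s['gripper_force'],s['ft_force'],s['wrist_torque'],s['joints'][5])
M=R.from_rotvec(s['ee_rot']).as_matrix();print("tool yaw",np.degrees(np.arctan2(M[1,0],M[0,0])))
m=(z>176)&(z<186)&(np.hypot(P[...,0]-468,P[...,1]-147)<36)
m=m&(im.max(2)<70);
n,l,st,ce=cv2.connectedComponentsWithStats(m.astype(np.uint8));k=1+st[1:,4].argmax();p=P[l==k][:,:2];print(len(p),np.median(P[l==k][:,2]),cv2.minAreaRect(p.astype(np.float32)))
m=(z>131)&(z<141)&(np.hypot(P[...,0]-468,P[...,1]-147)<65);p=P[m][:,:2];print(cv2.minEnclosingCircle(p.astype(np.float32)))
a=plane(im,c,(469,147),136)
cv2.imwrite("pics/r6.png",a)
E
```

```text
[467.84571188 146.7095276  125.09116087] 0.16577780338697895 69.90494728088379 [ 0.53098532  0.39392718 -0.89148254] [0.0223285  0.01219848 0.02484595] -1.06934002100206
tool yaw -114.84411062109024
3884 180.56215294858035 ((467.94989013671875, 145.47262573242188), (60.939720153808594, 17.26169776916504), 64.03759765625)
((469.3076477050781, 147.6641387939453), 54.80448913574219)
```

View pics/r6.png

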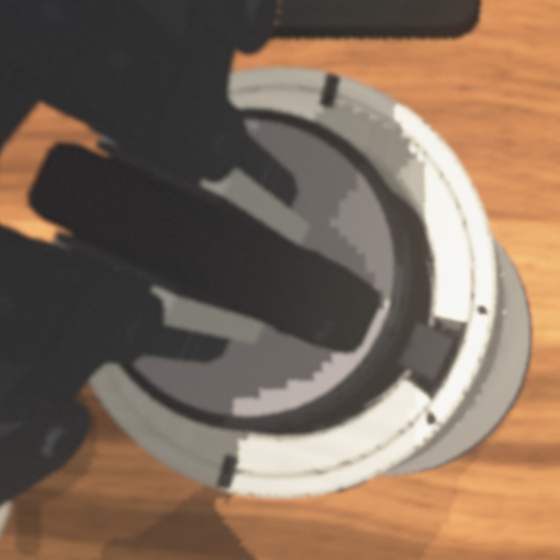

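The lug sits in the slot opening between the dots (482,310) and (431,420). I'll centre the lid and press.

{"name": "send_rows", "arguments": {"targets": "-0.047 -0.022 0 0;0 0 0.08 0;0 0 0.08 0;0 0 0.08 0;0 0 0 0;0 0 0 0"}}

```text
clock: 12.2
tool_pos: [469.3, 147.8, 118.1]
ee_rot: [-1.693, 2.646, -0.0]
ft_force: [0.2, -0.2, -1.3]
gripper_width: 0.17
gripper_force: 69.9
```

{"name": "send_rows", "arguments": {"targets": "0 0 0.08 0;0 0 0.08 0;0 0 0.08 0;0 0 0.08 0;0 0 0 0;0 0 0 0"}}

```text
clock: 12.95
tool_pos: [469.4, 147.9, 109.6]
ee_rot: [-1.694, 2.645, -0.0]
ft_force: [-4.1, 0.1, 8.3]
gripper_width: 0.173
gripper_force: 71.1
```

The lid is pressed to about −5 mm at 8 N. Now I'll twist it 80° clockwise.

{"name": "send_rows", "arguments": {"targets": "0.02 0.01 0.03 0;0 0 0 0.0248;0 0 0 0.0248;0 0 0 0.0248;0 0 0 0.0248;0 0 0 0;0 0 0 0"}}

```text
clock: 13.82
tool_pos: [470.8, 148.2, 109.6]
ee_rot: [-0.8, 3.033, 0.001]
ft_force: [1.0, 0.0, 7.4]
gripper_width: 0.177
gripper_force: 71.2
```

{"name": "send_rows", "arguments": {"targets": "0 0 0 0.0248;0 0 0 0.0248;0 0 0 0.0248;0 0 0 0.0248;0 0 0 0.0248;0 0 0 0;0 0 0 0"}}

```text
clock: 14.7
tool_pos: [470.8, 148.2, 109.6]
ee_rot: [0.412, 3.11, 0.003]
ft_force: [-0.1, -0.5, 8.0]
gripper_width: 0.173
gripper_force: 71.2
```

{"name": "send_rows", "arguments": {"targets": "0 0 -0.07 0;0 0 -0.06 0;0 0 0 0;0 0 0 0"}}

```text
clock: 15.2
tool_pos: [470.1, 148.1, 112.2]
ee_rot: [0.412, 3.112, 0.003]
ft_force: [2.7, 0.7, 4.6]
gripper_width: 0.17
gripper_force: 70.7
```

{"name": "send_rows", "arguments": {"targets": "0 0 0 0;0 0 0 0;0 0 0 0;0 0 0 0;0 0 -0.5 0;0 0 -0.8 0;0 0 -0.8 0;0 0 -1 0;0 0 -1 0;0 0 0 0;0 0 0 0", "claw": -0.1}}

```text
clock: 16.58
tool_pos: [467.7, 147.2, 233.1]
ee_rot: [-0.414, -3.112, 0.001]
ft_force: [0.4, 0.0, 0.0]
gripper_width: 0.449
gripper_force: 0.0
```

```bash
python3 - <<'E'
from h import *
s=sense();c=camera_params("wrist");im,d=grab_frame("wrist")
P=pts("wrist",d,c);z=P[...,2];print(s['tool_pos'],s['gripper_width'],s['ft_force'])
for lo,hi in [(131,140),(141,150),(163,176)]:
    m=(z>lo)&(z<hi)&(np.hypot(P[...,0]-469,P[...,1]-147)<60);p=P[m][:,:2];h=cv2.convexHull(p.astype(np.float32))[:,0]
    print(lo,m.sum(),np.median(z[m]),cv2.minEnclosingCircle(h),cv2.minAreaRect(h))
a=plane(im,c,(469,147),136)
cv2.imwrite("pics/r7.png",a)
E
```

```text
[467.68290712 147.22073653 233.09202434] 0.44919869991381345 [0.39661189 0.03712613 0.01381838]
131 4358 135.32294606235214 ((468.9953308105469, 147.10385131835938), 54.72798156738281) ((468.80010986328125, 147.10992431640625), (108.22513580322266, 108.33525085449219), 75.27031707763672)
141 3169 144.71171591521647 ((469.99359130859375, 147.67852783203125), 36.125877380371094) ((469.1410827636719, 148.0283203125), (70.97652435302734, 70.15125274658203), 74.58677673339844)
163 1269 169.1489421731877 ((469.6161804199219, 147.74960327148438), 30.857650756835938) ((469.6006774902344, 147.7226104736328), (16.311634063720703, 61.321739196777344), 74.30553436279297)
```

View pics/r7.png

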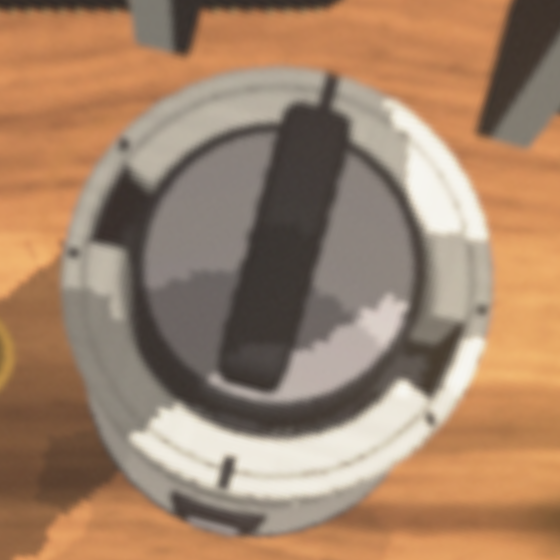

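The wing lines up with both bars at about −15.5°. The deck sits 9.4 mm above the rim, so the lid has sprung up into the catches. The gripper is clear of it, so I'll hand in.

```bash
python3 -c "
from cell import *
print(sense()['clock']);print(sign_off())"
```

```text
16.625
the job is handed in; nothing more can be done
None
```

The job is handed in: by the last camera check the lid is locked, with its wing within about 1° of the black bars and sprung up into the catches. The gripper was clear of it, and the robot clock read 16.6 s; the judge's result was not shown.

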